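# Wedge a board tight in the boring fixture and latch the guard

## Robot

A 6-joint arm with a two-finger parallel gripper is mounted at the origin on the work surface. World frame = base frame: x ahead of the robot, y to its left, z up, the work surface at z = 0. Lengths are in m, angles in degrees, forces in N, time in s.
With the tool pointing down it reaches from about 0.375 to 0.75 m from the base axis. Payload 9 kg.
Tool frame: the origin (TCP) lies where the fingers leave the gripper's body, on its centre line; the fingertips stand 73 mm ahead of it and the grasp point (between the pads) lies 54 mm ahead of it (robot.tip_reach is the distance from the TCP to the fingertips, in m); z points along the fingers, y is the direction in which the jaws open and shut (so a half turn about z gives the same grasp; the last joint's range is limited). The gripper opens to 85 mm and grips with 20 to 120 N. Pads are 22 mm wide; open, the fingers measure 114 mm over their backs; the gripper's body (76 mm by 85 mm) begins 54 mm behind the grasp point. The pads swing forward as they close: fully open they stand 13 mm farther back than shut.
Start: joints at [55.078, 5.964, 5.575, 89.605, 0, 77.527], TCP at [0.229, 0.555, 0.304] pointing down, gripper open.
Joint ranges: [-171.21, 171.21], [-48.23, 106.86], [-62.78, 66.21], [-105.2, 120.99], [-86.42, 89.51], [-180, 180]. Speed limits (degrees/s): [127.2, 127.2, 147.25, 180, 180, 180].

## Interface

Orientations are given as [roll, pitch, yaw] about the fixed x, y, z axes, in that order (R = Rz(yaw) Ry(pitch) Rx(roll)).
In Python, from plant import robot gives the robot as it stands. Calls block until the motion is done:
- robot.move_pose(position, orientation): joint-space move of the TCP to a pose.
- robot.line_to(position, vel=0.15, rotation=None, guard=None): straight line of the TCP; rotation=None keeps the orientation; vel is the mean speed in m/s. With guard (N) it stops when the force on the tool has changed by that much, and returns True; else False.
- robot.goto_joints(angles): joint-space move.
- robot.set_gripper(opening): finger opening in m; the grip force is fixed at half the most; returns when the fingers have stopped.
- robot.pause(seconds).
- robot.ik(position, orientation): joint angles nearest the present ones, or None.
- robot.observe(): the state.
- robot.grab_frame(name): name is "scene" or "top" or "wrist"; returns the picture (480x640x3 uint8, blue, green, red); there is no depth.
- robot.get_calibration(name): a dict with "vertical_fov" (degrees; the focal length in pixels is half the picture's height over the tangent of half this angle, whatever the lens; pixels are square), "cx", "cy" (the principal point, pixels), "rvec" (rotation vector, rad) and "tvec" (3), from world to camera coordinates, as OpenCV has them. Camera axes: x right, y down, z forward; pixel columns grow to the right and rows downward; lengths in m; the calibration is good to about 2 mm. A picture is of the moment at which its call begins: read the wrist's pose just before it. get_calibration takes no time and is no camera call; for the wrist camera it gives the pose at the moment of the call.
A pose or a line that the arm cannot do raises robot.IKError and nothing moves.
- robot.job_done(): hands the job in, once; it reports no verdict.
The state is a dict: "time": time; "q": joint angles; "qvel": joint speeds; "joint_torque": joint torques, N m; "tool_pos": TCP position; "tcp_rot": TCP orientation; "ft_force": force on the tool from outside, world axes, zero at the start; "torque": the same for the moment, N m; "gripper_width": finger opening in m.
Only numpy, scipy, OpenCV 4.12 (cv2) and the standard library are available. Lean on these libraries where they do the work, as an engineer would, in place of code of your own. Each camera call takes 0.05 s, during which the arm holds its last target. There are 200 camera calls.

## Task

Make the boring fixture ready: take the mallet from its sloping rest and tap the orange wedge in with it until the wedge stops and holds the board tight, in at least two taps: the first must move it only part of the way, and the mallet is drawn clear of the wedge before the next. Then lay the mallet flat on the cork mat without dropping it, and slide the clear guard shut until its latch clicks. Drive the wedge only with the mallet, and leave everything else on the bench where it is.

Things in the scene. Friction and masses are not known exactly. Their poses are not given: they have to be found in the camera images.
- jig: Fixed dowel-boring fixture: grey base 240 (x) x 280 (y) x 18 mm, origin at the centre of its underside. x points to the green motor at its back, y to the side to which the guard opens; turned up to 0.2 rad from the world axes. Front to back on it: front rail (48 mm high, to x = -100), orange wedge, dark jaw, pine board, fence. Only the wedge sticks out past y = -140 mm.
- wedge (a joint): How far the orange wedge has been driven along the fixture's +y, in m: 0 is loose, 0.055 is fully tight, where it stops dead. It slides with about 6 N of friction (plus 8 N per m/s) and stays where it is left; it starts between 0 and 0.030. Driving it pushes the jaw and the board against the fence.
- wedge_face (a point): Centre of the wedge's flat struck face at its thick end (48 mm wide, 40 mm high, centre 39 mm above the table), facing the fixture's -y. The wedge is orange, 230 mm long, tapering from 50 to 22 mm. Axes as the fixture's.
- mallet: Loose mallet, about 0.4 kg. Origin at the head's centre; x from handle to head, y along the head, z up when flat. Head: black cylinder with green ends, 48 mm diameter, 100 mm long; its flat faces are 50 mm either side of the origin. Wooden handle 28 (y) x 24 (z) mm, to x = -175 mm. It starts in the rest with x inclined 35 degrees upward, the handle sloping down towards the robot.
- mallet_grip (a point): Point on the middle of the handle's section, 58 mm from the head's centre (x = -58 mm), about 42 mm from the centre of mass, which is nearer the head: a good place to grasp across the 28 mm width. Axes as the mallet's.
- rest: Fixed plywood mallet rest, base 180 x 110 mm, origin at table height under the head; x points away from the handle. Two posts 21 to 51 mm either side of its middle carry the head, its centre 130 mm up, behind two small lips; a low block bears the handle near its end. Between them the handle is free on both sides and below. The mallet lifts out square to its sloping handle.
- mat: Fixed cork mat, 240 (x) x 180 (y) x 4 mm thick, origin at the centre of its underside. Here the mallet is to be laid. Mat and rest stand one on each side of the fixture and may change places.
- guard (a joint): Opening of the clear sliding guard, in m: 0 shut and latched, grows as it opens to the fixture's +y; it starts 0.09 to 0.14 open. It slides with about 2 N; 19 mm before shut a spring latch starts to resist (about 6 N in all), past 9 mm it snaps shut to a hard stop and holds.
- guard_handle (a point): Middle of the outer (+y) flat face of the guard's yellow upright handle, a block 50 (x) x 18 (y) mm, 140 to 200 mm above the table; this point is 175 mm up, axes as the fixture's. Push it along the fixture's -y. The guard is a clear plate 139 mm up, fixture x -10 to 115 mm, from this face 180 mm to -y, with a front pane down to 78 mm; behind it a rail 130 mm high at fixture x = 125 mm.
- board: Pine board, 99.5 x 200 (y) x 30 mm, loose on the fixture between jaw and fence; origin at the centre of its underside. Clamped by the wedge, its back edge meets the fence and its origin lies at x = +25 mm of the fixture.
- glue: Bystander: white glue bottle, 60 mm diameter, 175 mm high, standing close behind the wedge's end; origin under its centre.
- tape_measure: Bystander: black and orange tape measure, 45 x 78 x 70 mm high, in front of the fixture; origin under its centre.
- sanding_block: Bystander: cork sanding block 110 x 65 x 40 mm; origin under its centre.
- offcut: Bystander: pine offcut 150 x 100 x 22 mm; origin under its centre.
- water: Bystander: water bottle with blue cap, 64 mm diameter, 190 mm high; origin under its centre.

How it is judged:
By the outcome, as a careful person would: the job done as asked, in the order asked, and still so for the second after the job is handed in, with the robot touching nothing.
It also fails if it takes over 67 s, if anything falls off the work surface, if the arm or the gripper's body presses on something with over 40 N, if the wrist force passes 120 N, or if a joint passes its speed limit or range.

## Working session

There is one attempt and no reset: what is moved stays moved. The work goes in short steps, each a Python script; the robot and the scene stay as the last script left them, time stands still between calls to the robot, and variables do not carry over. Pictures are saved under pics/ and viewed, about 8 in all and at most 12, crops included, and the job is handed in when it is done.

```bash
ls; mkdir -p pics; python3 - <<'E'
from plant import robot
import cv2
for n in("scene","top"):
    f=robot.grab_frame(n); cv2.imwrite(f"pics/{n}0.png",f)
    c=robot.get_calibration(n);print(n,c)
print(robot.observe())
E
```

```text
pics
scene {'vertical_fov': 47.146398784890415, 'cx': 312.30823780415903, 'cy': 234.83581154042793, 'rvec': array([ 2.2739955 , -0.20705529,  0.07154914]), 'tvec': array([-0.55692053,  0.14606163,  1.29938007])}
top {'vertical_fov': 47.74224670634719, 'cx': 315.0334516948509, 'cy': 239.2670323786993, 'rvec': array([ 2.17778789, -2.15843783,  0.11038988]), 'tvec': array([-0.01132841,  0.57029403,  1.55045376])}
{'time': 0.1, 'q': array([ 5.50780806e+01,  5.99349214e+00,  5.53118057e+00,  8.96052937e+01,
       -1.99654060e-03,  7.75275668e+01]), 'qvel': array([-0.13104108, -0.02748159,  0.14390667,  0.04407363, -0.00155947,
        0.01736643]), 'joint_torque': array([ 5.02233641e-03, -5.58205283e+01,  5.04721391e+01,  1.30123808e-02,
       -2.95793052e-04,  2.95876271e-05]), 'tool_pos': array([0.22898199, 0.554348  , 0.30321425]), 'tcp_rot': array([-1.79933559e+02, -1.26512824e-02,  1.57550508e+02]), 'ft_force': array([ 0.46415708, -0.80215428, -0.39425089]), 'torque': array([ 0.04120797,  0.0222433 , -0.01705439]), 'gripper_width': 0.0855922536532172}
```

View pics/scene0.png

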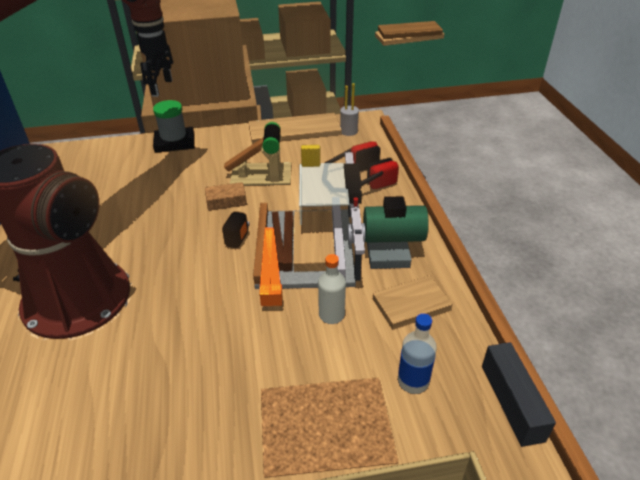

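View pics/top0.png

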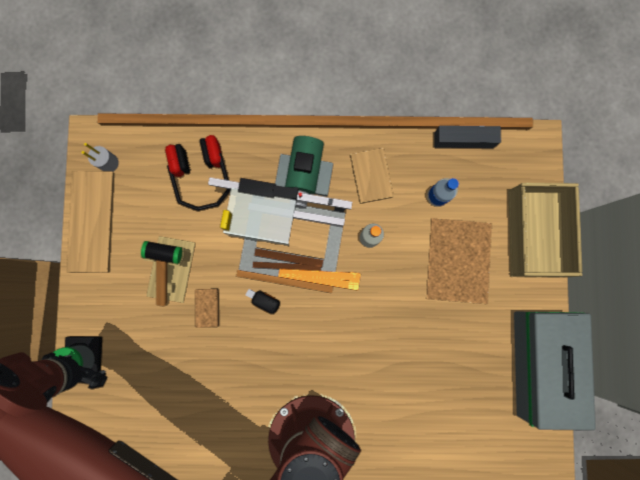

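```bash
cat > h.py <<'E'
import numpy as np, cv2
from scipy.spatial.transform import Rotation as Rn
from plant import robot
def K(c):
    f=240/np.tan(np.radians(c["vertical_fov"]/2)); return np.array([[f,0,c["cx"]],[0,f,c["cy"]],[0,0,1]])
def ray(c,u,v):
    R=cv2.Rodrigues(np.array(c["rvec"],float))[0]; t=np.array(c["tvec"],float)
    return -R.T@t, R.T@np.linalg.inv(K(c))@np.array([u,v,1.])
def at(c,u,v,z):
    o,d=ray(c,u,v); return o+d*(z-o[2])/d[2]
def proj(c,P):
    return cv2.projectPoints(np.atleast_2d(P).astype(float),np.array(c["rvec"],float),np.array(c["tvec"],float),K(c),None)[0][:,0]
E
python3 - <<'E'
from h import *
np.set_printoptions(precision=4,suppress=True)
c=robot.get_calibration("top")
for n,u,v,z in [("wedge face top",359,281,.059),("base FL?",241,272,.0),("handle",226,219,.2),("guard plate corner",289,243,.139),("mallet head L",143,250,.13),("mallet head R",181,254,.13),("mallet handle end",161,304,.03),("mat tl",430,219,.004),("mat tr",491,222,.004),("mat br",489,303,.004),("mat bl",427,298,.004),("glue",372,232,.175),("tape",265,302,.07),("sand",206,307,.04),("fix br",332,290,.048),("fix bl",237,274,.048),("base r back",343,211,.018)]:
    print(n,at(c,u,v,z))
w=robot.get_calibration("wrist"); o,d=ray(w,w["cx"],w["cy"]); print("wrist cam",o,d,w["vertical_fov"],robot.observe()["tool_pos"])
R=cv2.Rodrigues(w["rvec"])[0]; Rt=Rn.from_euler('xyz',robot.observe()["tcp_rot"],degrees=True).as_matrix()
print("cam in tool",Rt.T@(o-robot.observe()["tool_pos"]),(R@Rt))
f=cv2.imread("pics/top0.png"); cv2.imwrite("pics/top0c.png",cv2.resize(f[170:320,195:395],None,fx=4,fy=4,interpolation=cv2.INTER_CUBIC))
E
```

```text
wedge face top [ 0.4495 -0.132   0.059 ]
base FL? [0.4744 0.2113 0.    ]
handle [0.6038 0.2261 0.2   ]
guard plate corner [0.5483 0.064  0.139 ]
mallet head L [0.5265 0.4615 0.13  ]
mallet head R [0.5165 0.3577 0.13  ]
mallet handle end [0.3792 0.4352 0.03  ]
mat tl [ 0.6366 -0.3472  0.004 ]
mat tr [ 0.6292 -0.5282  0.004 ]
mat br [ 0.3902 -0.5165  0.004 ]
mat bl [ 0.4031 -0.3354  0.004 ]
glue [ 0.576 -0.157  0.175]
tape [0.3881 0.1324 0.07  ]
sand [0.372  0.3035 0.04  ]
fix br [ 0.4235 -0.0559  0.048 ]
fix bl [0.4666 0.216  0.048 ]
base r back [ 0.6561 -0.088   0.018 ]
wrist cam [0.1631 0.5827 0.3725] [ 0.2616 -0.1079 -0.9591] 59.47582291140518 [0.229  0.5543 0.3032]
cam in tool [ 0.0718  0.001  -0.0693] [[-0.0006  1.     -0.0015]
 [-0.9591 -0.0011 -0.2832]
 [-0.2832  0.0013  0.9591]]
```

View pics/top0c.png

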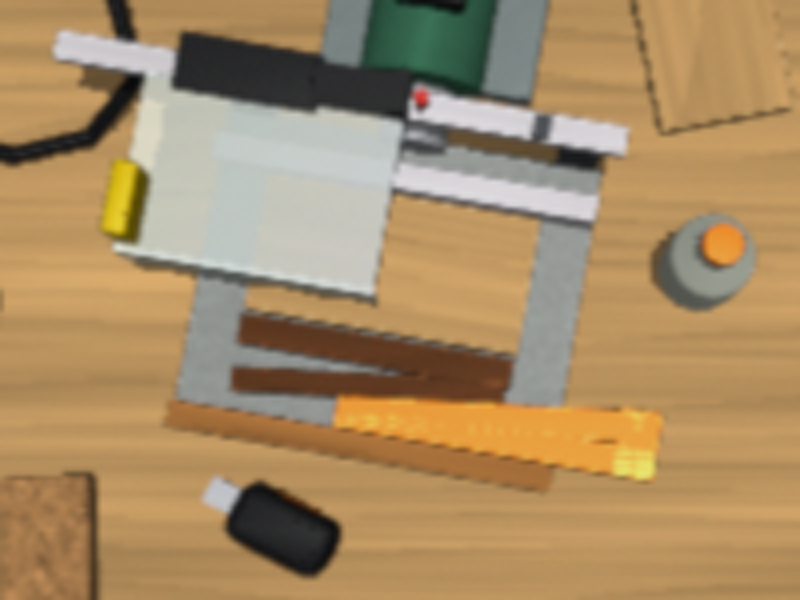

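```bash
cat >> h.py <<'E'
np.set_printoptions(precision=4,suppress=True)
def frame(mz_pitch,yaw):   # mallet axes -> world: yaw, x inclined up by mz_pitch (deg)
    return Rn.from_euler('xyz',[0,-mz_pitch,yaw],degrees=True)
def tool_rpy(M):           # tool: x=-mx, y=my, z=-mz
    return (M*Rn.from_euler('y',180,degrees=True)).as_euler('xyz',degrees=True)
E
python3 - <<'E'
from h import *
c=robot.get_calibration("top")
g=lambda u,v,z: at(c,195+u/4,170+v/4,z)
a,b=g(165,425,.0),g(552,490,.0)
a,b=g(165,415,.048),g(548,478,.048)
d=a-b; print("rail front",a,b,np.hypot(*d[:2]),"yaw",-np.degrees(np.arctan2(d[0],d[1])))
print("base right edge",g(598,175,.018),g(566,405,.018),"left",g(180,400,.018))
f1,f2=g(661,408,.059),g(655,480,.059); print("face",f1,f2,(f1+f2)/2, np.linalg.norm(f1-f2))
print("guard handle outer",g(116,160,.2),g(103,236,.2),"inner",g(146,165,.2),g(134,242,.2))
for yaw in (-8,):
    M=frame(35,yaw); grip=np.array([.5215,.4096,.13])+M.apply([-.056,0,0])
    tz=-M.apply([0,0,1]); p=grip-tz*(.058+.15); print(grip,p,robot.ik(p,tool_rpy(M)))
    robot.move_pose(p,tool_rpy(M)); w=robot.get_calibration("wrist"); cv2.imwrite("pics/w1.png",robot.grab_frame("wrist"))
    np.save("w1.npy",w,allow_pickle=True); print(robot.observe()["time"],robot.observe()["tool_pos"])
E
```

```text
rail front [0.4673 0.2181 0.048 ] [ 0.4249 -0.0559  0.048 ] 0.2773331259614509 yaw -8.794604168682785
base right edge [ 0.6479 -0.0924  0.018 ] [ 0.4783 -0.0697  0.018 ] left [0.4795 0.2118 0.018 ]
face [ 0.475  -0.1355  0.059 ] [ 0.4241 -0.1313  0.059 ] [ 0.4495 -0.1334  0.059 ] 0.05111755633843441
guard handle outer [0.6275 0.2319 0.2   ] [0.5774 0.2391 0.2   ] inner [0.6244 0.2122 0.2   ] [0.5737 0.2188 0.2   ]
[0.4761 0.416  0.0979] [0.3579 0.4326 0.2683] [ 48.419  -19.7324 -27.261   61.3003 -28.545   50.9753]
0.9833 [0.3579 0.4334 0.269 ]
```

View pics/w1.png

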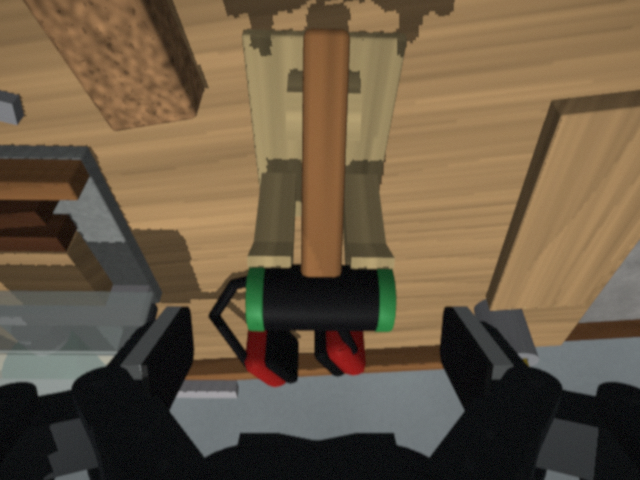

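```bash
python3 - <<'E'
from h import *
from scipy.optimize import least_squares
w=np.load("w1.npy",allow_pickle=True).item()
P=np.array([[0,0,0],[-.175,-.014,.012],[-.175,.014,.012],[0,-.05,0],[0,.05,0]])
px=np.array([[320.5,299],[303,29],[349,30],[246,299],[396,299]])
def res(p): 
    return (proj(w,frame(p[4],p[3]).apply(P)+p[:3])-px).ravel()
s=least_squares(res,[.52,.41,.13,-8,35]); print(s.x,s.fun)
s=least_squares(lambda p:res([p[0],p[1],.13,p[2],35]),[.52,.41,-8]); print(s.x,s.fun)
h=np.array([s.x[0],s.x[1],.13]);yaw=s.x[2]
np.save("mallet.npy",[*h,yaw])
E
```

```text
[ 0.5041  0.4167  0.1421 -9.619  51.7738] [ 0.6771  0.1226  1.0368 -0.2424 -1.4432 -0.0974  0.1316 -0.7386 -0.3913
  0.9767]
[ 0.5236  0.4141 -8.987 ] [ 0.4981 -0.7531 -1.2805  0.0417  1.1209 -0.224   5.7178 -1.163  -6.0504
 -0.3452]
```

```bash
python3 - <<'E'
from h import *
x=np.load("mallet.npy"); M=frame(35,x[3]); grip=x[:3]+M.apply([-.056,0,0]); tz=-M.apply([0,0,1]); r=tool_rpy(M)
robot.line_to(grip-tz*.12,vel=.3,rotation=r)
print(robot.line_to(grip-tz*.058,vel=.1,guard=8))
o=robot.observe(); print(o["tool_pos"]-(grip-tz*.058),o["ft_force"],o["time"])
robot.set_gripper(.02); o=robot.observe(); print(o["gripper_width"],o["ft_force"],o["time"])
if o["gripper_width"]>.024:
    robot.line_to(grip-tz*(.058+.09),vel=.12); robot.pause(.2)
    w=robot.get_calibration("wrist"); cv2.imwrite("pics/w2.png",robot.grab_frame("wrist"));o=robot.observe(); print(o["gripper_width"],o["ft_force"],o["time"])
    np.save("w2.npy",w,allow_pickle=True); np.save("t2.npy",[*o["tool_pos"],*o["tcp_rot"]])
E
```

```text
False
[0.     0.0004 0.0009] [-0.0904 -0.0638  0.7055] 2.2
0.027153103546172782 [-5.1584  0.7028  4.2875] 2.7667
0.027062050562960148 [-0.0512  0.0824 -3.365 ] 3.9167
```

View pics/w2.png

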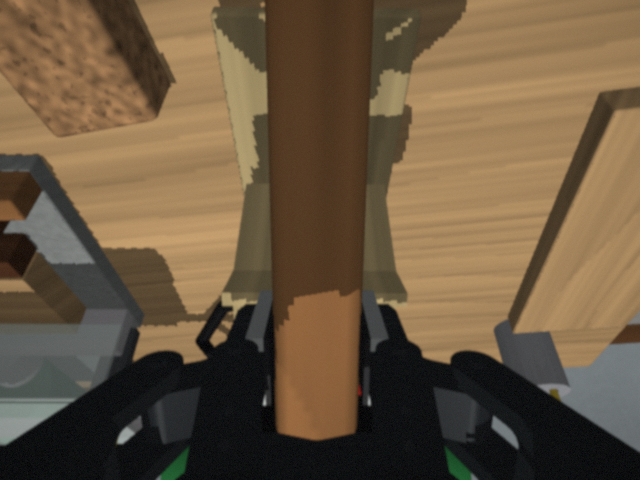

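```bash
cat >> h.py <<'E'
JY=-8.5; JO=np.array([.5645,.0585,0])
def fx(p): return JO+Rn.from_euler('z',JY,degrees=True).apply(p)
def fy(w): return Rn.from_euler('z',-JY,degrees=True).apply(np.asarray(w)-JO)
RF=tool_rpy(frame(0,JY))
OFF=np.array([-.056,0,.058])
def tcp_for_head(p): # fixture coords of head centre -> TCP world
    return fx(p)-Rn.from_euler('xyz',RF,degrees=True).apply(OFF)
def log(s=""): o=robot.observe(); print(s,"t%.2f"%o["time"],"fix",fy(o["tool_pos"]),"F",o["ft_force"],"g%.4f"%o["gripper_width"]); return o
E
python3 - <<'E'
from h import *
o=robot.observe(); p=o["tool_pos"]+[0,0,.12]
robot.line_to(p,vel=.2,rotation=RF)
t=tcp_for_head([-.078,-.312,.039]); up=t.copy(); up[2]=.30
print(t,robot.ik(t,RF))
robot.move_pose(up,RF); log("up")
w=robot.get_calibration("wrist"); cv2.imwrite("pics/w3.png",robot.grab_frame("wrist")); cv2.imwrite("pics/t3.png",robot.grab_frame("top")[200:320,270:430])
robot.line_to(t,vel=.15); robot.pause(.2); log("standoff")
f=robot.grab_frame("scene"); cv2.imwrite("pics/s3.png",cv2.resize(f[190:370,200:440],None,fx=3.3,fy=3.3))
E
```

```text
[ 0.3859 -0.2303  0.097 ] [-47.591  -17.4166 -38.0655  69.3511   0.     -39.091 ]
up t7.12 fix [-0.1337 -0.3115  0.3001] F [ 0.6708  0.2299 -3.0593] g0.0273
standoff t8.92 fix [-0.1337 -0.3122  0.0976] F [-0.1171 -0.0341 -2.6939] g0.0270
```

View pics/s3.png

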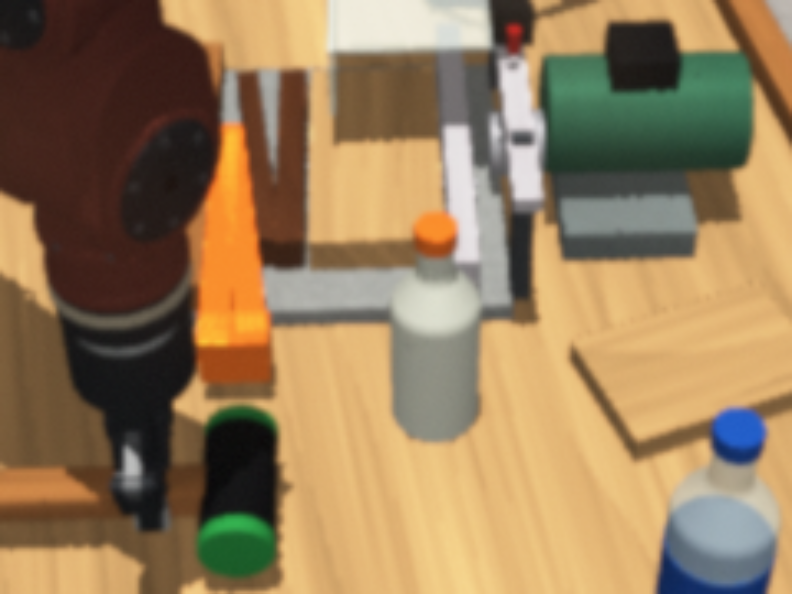

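```bash
python3 - <<'E'
from h import *
H=lambda y: tcp_for_head([-.078,y,.039])
print(robot.line_to(H(-.222),vel=.05,guard=4)); o=log("touch"); y0=fy(o["tool_pos"])[1]; np.save("y0.npy",y0)
robot.line_to(H(y0-.04),vel=.15); log("back")
hit=robot.line_to(H(y0+.013),vel=.15,guard=35); print(hit); log("tap1")
robot.line_to(H(y0-.03),vel=.15); robot.pause(.1); log("clear")
f=robot.grab_frame("top"); cv2.imwrite("pics/t4.png",cv2.resize(f[200:320,270:430],None,fx=4,fy=4))
E
```

```text
True
touch t10.12 fix [-0.1345 -0.2512  0.0964] F [ 0.0771 -1.0716 -2.8271] g0.0268
back t10.54 fix [-0.1343 -0.2914  0.0967] F [-0.4938  0.1975 -2.897 ] g0.0270
False
tap1 t11.04 fix [-0.134  -0.2378  0.0969] F [ 0.7965  0.024  -3.8315] g0.0271
clear t11.57 fix [-0.1343 -0.2811  0.0968] F [ 0.6989 -0.4854 -2.9327] g0.0268
```

View pics/t4.png

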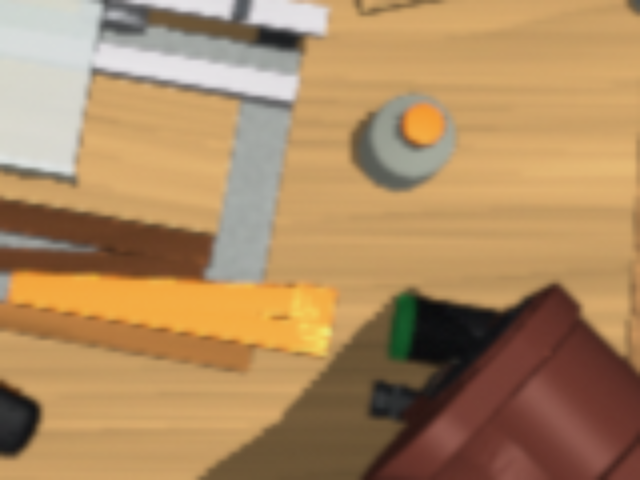

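```bash
python3 - <<'E'
from h import *
H=lambda y: tcp_for_head([-.078,y,.039])
y0=float(np.load("y0.npy")); last=-9
for i in range(4):
    hit=robot.line_to(H(y0+.075),vel=.08,guard=18); o=log(f"tap {hit}"); y=fy(o["tool_pos"])[1]
    robot.line_to(H(y-.03),vel=.15); robot.pause(.1)
    if abs(y-last)<.0015: break
    last=y
log("clear"); print("travel from touch",y-y0)
f=robot.grab_frame("top"); cv2.imwrite("pics/t5.png",cv2.resize(f[200:320,270:430],None,fx=4,fy=4))
E
```

```text
tap True t12.53 fix [-0.1343 -0.208   0.0972] F [-2.8353 -8.5215 -1.2628] g0.0272
tap True t13.47 fix [-0.1349 -0.2075  0.097 ] F [ -4.7718 -11.2397  -0.1139] g0.0272
clear t13.92 fix [-0.1342 -0.2366  0.0968] F [-0.59   -0.724  -3.9665] g0.0269
travel from touch 0.043663085637516696
```

View pics/t5.png

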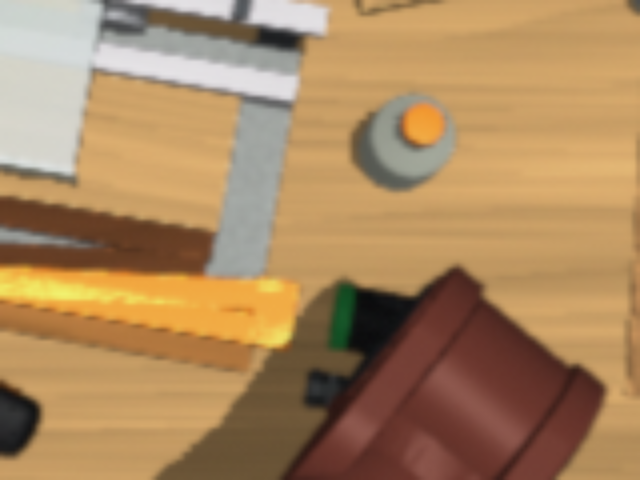

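```bash
python3 - <<'E'
from h import *
H=lambda y: tcp_for_head([-.078,y,.039])
print(robot.line_to(H(-.19),vel=.08,guard=26)); log("tap3"); robot.line_to(H(-.25),vel=.15); log("clear")
p=robot.observe()["tool_pos"].copy(); p[2]=.27; robot.line_to(p,vel=.25)
M=frame(3.95,-2.7); r=tool_rpy(M); Rt=Rn.from_euler('xyz',r,degrees=True)
head=np.array([.515,-.432,.028])+Rn.from_euler('z',-2.7,degrees=True).apply([.07,0,0])
t=head-Rt.apply(OFF); print(t)
robot.move_pose(t+[0,0,.15],r); robot.line_to(t+[0,0,.02],vel=.15); robot.pause(.2); log("above")
f=robot.grab_frame("scene"); cv2.imwrite("pics/s6.png",cv2.resize(f[280:480,220:450],None,fx=3,fy=3))
hit=robot.line_to(t-[0,0,.004],vel=.025,guard=3); o=log(f"down {hit}"); print(o["tool_pos"]-t)
f=robot.grab_frame("scene"); cv2.imwrite("pics/s6b.png",cv2.resize(f[280:480,220:450],None,fx=3,fy=3))
E
```

```text
True
tap3 t14.42 fix [-0.1349 -0.2072  0.097 ] F [ -5.4032 -12.9267  -1.2141] g0.0268
clear t14.86 fix [-0.1341 -0.2494  0.0969] F [ 0.0288 -0.0595 -2.9263] g0.0273
[ 0.5251 -0.4325  0.082 ]
above t18.06 fix [ 0.0341 -0.4918  0.1032] F [ 0.8678 -0.5609 -2.4695] g0.0270
down True t18.88 fix [ 0.0335 -0.4913  0.0815] F [-0.6343  0.7263  6.0384] g0.0268
[-0.0001  0.0001 -0.0005]
```

View pics/s6b.png

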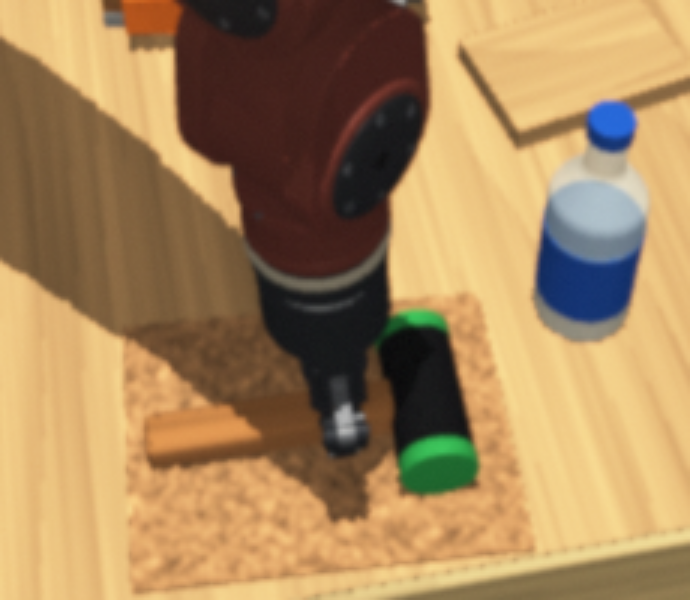

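```bash
python3 - <<'E'
from h import *
o=robot.observe(); Rt=Rn.from_euler('xyz',o["tcp_rot"],degrees=True); p0=o["tool_pos"].copy()
robot.set_gripper(.06); robot.pause(.2); o=log("released")
robot.line_to(p0-Rt.apply([0,0,.09]),vel=.12)
p=robot.observe()["tool_pos"].copy(); p[2]=.33; robot.line_to(p,vel=.25); robot.set_gripper(0)
best=None
for k in (90,-90):
    r=np.array(RF)+[0,0,k]; t=fx([.011,.25,.233]); q=robot.ik(t,r); e=robot.ik(fx([.011,.02,.233]),r); print(k,q,e)
    if q is not None and e is not None and (best is None or abs(q[5])<abs(best[0][5])): best=(q,r)
r=best[1]; robot.move_pose(fx([.011,.26,.34]),r); log("above")
robot.line_to(t,vel=.2); robot.pause(.1); log("pre")
f=robot.grab_frame("scene"); cv2.imwrite("pics/s7.png",np.vstack([cv2.resize(f[120:290,180:420],None,fx=2,fy=2),cv2.resize(f[340:480,230:470],None,fx=1.8,fy=1.8)[:, :432].copy() if 0 else cv2.resize(f[330:480,220:460],None,fx=2,fy=1.7)]))
E
```

```text
released t19.54 fix [ 0.0327 -0.4906  0.0799] F [ 0.2894 -0.1892  0.0359] g0.0598
90 [ 15.4854  20.6741  14.9853  84.3112   0.     -66.0146] [ -5.2851   2.9414  -4.9546  82.104    0.     -86.7851]
-90 [ 15.4854  20.6741  14.9853  84.3112  -0.     113.9854] [-5.2851  2.9414 -4.9546 82.104  -0.     93.2149]
above t24.49 fix [0.0116 0.2592 0.3399] F [ 0.3376  0.7352 -0.0826] g-0.0001
pre t25.27 fix [0.0119 0.2504 0.2354] F [ 0.3327  0.0357 -0.2857] g0.0000
```

View pics/s7.png

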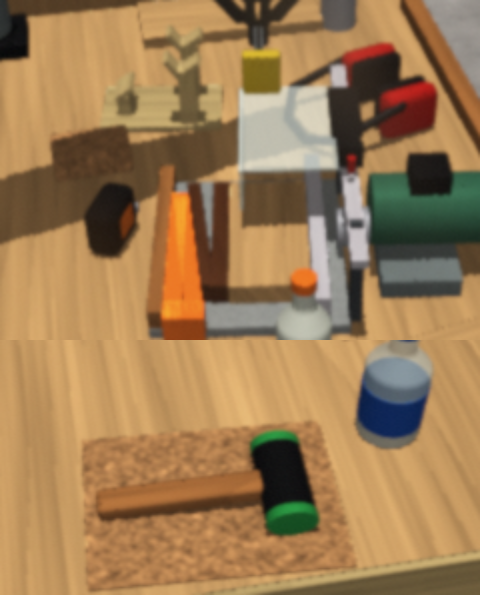

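The mallet lies flat within the mat, and the fingers (around 258,35) are lined up behind the yellow handle (262,72). Next I push the guard shut.

```bash
python3 - <<'E'
from h import *
def P(y): return fx([.011,y,.233])
hit=robot.line_to(P(.21),vel=.12,guard=10); log(f"near {hit}")
hit=robot.line_to(P(-.02),vel=.06,guard=14); o=log(f"push {hit}"); y=fy(o["tool_pos"])[1]
hit=robot.line_to(P(y-.03),vel=.04,guard=14); o=log(f"again {hit}"); y=fy(o["tool_pos"])[1]
robot.line_to(P(y+.06),vel=.12); p=robot.observe()["tool_pos"].copy(); p[2]=.34; robot.line_to(p,vel=.25)
robot.move_pose([.35,.3,.4],np.array(RF)+[0,0,90]); log("away")
f=robot.grab_frame("top"); cv2.imwrite("pics/t8.png",cv2.resize(f[120:320,130:500],None,fx=2.1,fy=2.1))
E
```

```text
near False t25.81 fix [0.0112 0.2101 0.2336] F [ 0.4654  0.4238 -0.2973] g-0.0002
push True t27.73 fix [0.0109 0.1065 0.2328] F [2.3928 6.0503 0.3508] g0.0001
again True t27.99 fix [0.0108 0.1065 0.2323] F [ 1.5451  4.9347 -0.2978] g0.0000
away t30.25 fix [-0.2471  0.2071  0.3992] F [-0.3507 -0.7234  0.3453] g-0.0001
```

View pics/t8.png

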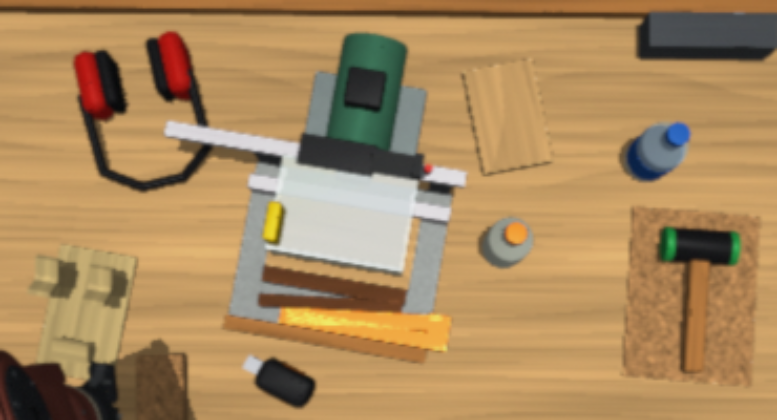

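```bash
python3 -c "
from h import *
robot.pause(.3); log('end'); print(robot.job_done())"
```

```text
end t30.60 fix [-0.2473  0.207   0.3997] F [ 0.1354 -0.1581 -0.0907] g0.0004
the job is handed in; nothing more can be done
None
```

The job is done and handed in at 30.6 s: the wedge is tight, the mallet is flat on the mat and the guard is shut.

- **Wedge:** After a light contact touch, the first tap drove it about 13 mm, and I drew the mallet well clear. The second tap drove it to the stop, about 44 mm in all. Two more taps, the last with a 26 N force stop, moved it under 1 mm.
- **Mallet:** I lowered it until it touched the mat, at the expected height within 0.5 mm. After release, the picture showed it flat and wholly on the mat.
- **Guard:** I pushed it about 90 mm until it stopped hard. A second push, force stop at 14 N, did not move it, while the latch resists with only about 6 N. The click is inferred from this; I had no direct signal of it.
- **Last look:** The final top picture showed the other objects apparently where they began, the sanding block only partly in view past the arm. I made no pixel-by-pixel comparison.

Two measurements are less certain. The guard moved 86 to 90 mm by my measurements, just under the stated minimum opening of 90 mm, which is within my error of a few mm. A free fit of the mallet's tilt gave 52°, not the stated 35°; I took this for the cylinder's outline and used 35°, and the grasp was good.

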